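Close the lamp charging case

ROBOT

A 6-joint arm with a two-finger parallel gripper is mounted at the origin on the work surface. World frame = base frame: x ahead of the robot, y to its left, z up, the work surface at z = 0. Lengths are in mm, angles in rad, forces in N, time in s.
With the tool pointing down it reaches from about 275 to 1000 mm from the base axis. Payload 8.4 kg.
Tool frame: the origin (TCP) lies midway between the tips of the shut fingers; the grasp point (between the pads) lies 19 mm behind it; z points along the fingers, y is the line along which they close (so a half turn about z gives the same grasp; the last joint's range is limited). The gripper opens to 85 mm and grips with 20 to 120 N. Pads are 22 mm wide; open, the fingers measure 114 mm over their backs; the gripper's body (76 mm by 85 mm) begins 54 mm behind the grasp point. The pads swing forward as they close: fully open they stand 13 mm farther back than shut.
Start: joints at [-1.137, 0.353, 1.633, -0, 1.155, -0.002], TCP at [263.834, -566.586, 231.281] pointing down, gripper open.
Joint ranges: [-2.63, 2.63], [-0.92, 2.1], [0.06, 2.66], [-1.3, 4.44], [0, 2.69], [-3.02, 3.02]. Speed limits (rad/s): [2.22, 2.22, 2.79, 3.14, 3.14, 3.14].

INTERFACE

Orientations are given as [roll, pitch, yaw] about the fixed x, y, z axes, in that order (R = Rz(yaw) Ry(pitch) Rx(roll)).
In Python, from rig import r gives the robot as it stands.
- The arm moves only by the shell command python3 -m inch 'ROWS' [OPENING] [FORCE]. ROWS is JSON, a list that holds one entry, the list of rows, each a list of 6 numbers: the shift along the tool's x, y, z scaled (see below), then the turn, a rotation vector about the tool's x, y, z scaled (see below). In form: [[[tx, ty, tz, wx, wy, wz], ...]]. A call has 1 to 8 rows; each row is the pose to reach, as a shift and turn from the pose commanded when the call began, along the tool's axes at that moment, turning the shorter way round; what a row does not reach only later rows make up. The controller multiplies each number of a shift by 20 cm and each number of a turn by pi rad. A row lasts 1/12 s, in which the tool goes at most 41.7 mm and 7.16 degrees, less where a joint would pass 70% of its speed; a pose out of reach is approached as far as the arm can. A call with a number of a shift or a turn outside -1 to 1 is refused whole. A call with a gripper value outside its range is refused whole. OPENING is the gripper's target within -1 to 1 (fully open at 1, half-way at 0, shut at -1), set as the call begins (- or left out, the last holds). The fingers move at their own pace and stop on an object; FORCE is the grip in N (left out, the last holds). Time passes only in rows, so rows that repeat a pose let the fingers close. It gives the time, the measured TCP pose, the force, the opening and the grip force at its end, in the units of the state.
- r.sense(): the state, without advancing time (a new reading comes with each control period).
- r.grab_frame(name): name is "scene" or "top" or "wrist"; returns the picture (480x640x3 uint8, red, green, blue); there is no depth.
- r.camera_info(name): a dict with "K" (3x3 intrinsics, pixels), "rvec" (rotation vector, rad) and "tvec" (3), from world to camera coordinates, as OpenCV has them; the wrist camera has in their place "mount" (4x4, takes a point from camera to tool coordinates, whose origin is the TCP and whose axes are the flange's). Camera axes: x right, y down, z forward; pixel columns grow to the right and rows downward; lengths in mm; the calibration is good to about 2 mm. A picture is of the moment at which its call begins: read the wrist's pose just before it. camera_info takes no time and is no camera call.
- r.sign_off(): hands the job in; it is judged then, once.
The state is a dict: "clock": time; "qpos": joint angles; "qvel": joint speeds; "joint_efforts": joint torques, N m; "eef_pos": TCP position; "tcp_rot": TCP orientation; "contact_force": force on the tool from outside, world axes, zero at the start; "wrist_torque": the same for the moment, N m; "opening": opening from 0.0 (shut) to 1.0 (fully open); "grasp_force": force on a finger pad.
Only numpy, scipy, OpenCV 4.12 (cv2) and the standard library are available. Lean on these libraries where they do the work, as an engineer would, in place of code of your own. Each camera call takes 0.05 s, during which the arm holds its last target. There are 200 camera calls.

TASK

Close up the lamp charging case: push the upright inner flap fully down over the lamp first, then swing the open cover gently over until it is fully shut, without slamming it. Push flap and cover with the fingertips on their outer faces only, do not pinch them or touch their rubber-lined inner faces, and leave the lamp and the things lying around the case where they are. Finish clear of everything.

Things in the scene. Friction and masses are not known exactly. Their poses are not given: they have to be found in the camera images.
- case: grey open-topped metal case screwed to the shelf, 180 mm along its x, 194 along its y, 80 high, walls 4. Origin: centre of its underside, z up. At zero yaw its y points to the robot's left; it is turned up to 0.45 rad either way. Cover hinged on its +y rim, flap just inside its -y wall: both fold towards each other. Charger block in its +y half (top 38 mm above the shelf), lamp in its -y half.
- flap (a joint): angle of the inner flap, a plain aluminium plate 140 mm along the hinge, 100 mm from hinge to free edge. 0 = folded flat inside the case (hard stop), 1.57 = upright; starts at 1.4 to 1.7. Folding, its free edge swings towards the case's +y and down. Friction keeps it where it is left; about 1 N at its free edge moves it. Flat, its outer face is 59 mm above the shelf, 21 mm below the case rim.
- flap_hinge (a point): middle of the flap's hinge line, which runs along the case's x, 83 mm from the case's centre towards -y, 55 mm above the shelf. Its axes turn with the flap: x along the hinge, y to the free edge, z out of the outer face, which lies 4 mm from the hinge line. The inner face (z -4 to 0 mm) is a black rubber lining that the fingers must not press on.
- flap_edge (a point): middle of the flap's free edge on its outer face: 100 mm from the hinge line, 4 mm out; axes as flap_hinge.
- cover (a joint): angle of the cover, a plain grey plate without handle, 180 mm along the hinge, 194 mm from hinge to free edge. 0 = shut flat on the case (hard stop), 1.57 = upright; starts at 1.6 to 1.9, leaning outwards. Closing, its free edge swings up and over towards the case's -y. A stiff hinge keeps it where it is left; 1 to 3 N at its free edge moves it. Shut, its outer face is 90 mm above the shelf.
- cover_hinge (a point): middle of the cover's hinge line, which runs along the case's x, 97 mm from the case's centre towards +y, 81 mm above the shelf. Its axes turn with the cover: x along the hinge, -y to the free edge, z out of the outer face, which lies 9 mm from the hinge line. The inner face (z 0 to 4 mm) is a black rubber lining that the fingers must not press on.
- cover_edge (a point): middle of the cover's free edge on its outer face: 194 mm from the hinge line, 9 mm out; axes as cover_hinge.
- lamp: loose round black lamp head with a glass face, 64 mm across, 34 mm high, standing in the case under where the flap folds, its top 39 mm above the shelf; origin at the centre of its underside. To stay where it is.
- tally_ring: loose flat brass ring, 48 mm outside, 32 mm hole, 6 mm high, on the shelf near the case; origin at the centre of its underside. To be left alone.
- lens_cap: loose silver lens cap, a shallow round dish 52 mm across and 16 mm high, on the shelf near the case; origin at the centre of its underside. To be left alone.
- spanner: loose steel spanner with a black rubber grip, about 146 mm long along its x, 12 mm high, on the shelf beyond the case; origin near its middle, on the underside. To be left alone.

How it is judged:
By the outcome, as a careful person would: the job done as asked, in the order asked, and still so for the second after the job is handed in, with the robot touching nothing.
It also fails if it takes over 54 s, if anything falls off the work surface, if the arm or the gripper's body presses on something with over 40 N, if the wrist force passes 120 N, or if a joint passes its speed limit or range.

## Working session

There is one attempt and no reset: what is moved stays moved. The work goes in short steps, Python scripts to look and compute and a shell command to move; the robot and the scene stay as the last step left them, time stands still between calls to the robot, and variables do not carry over. Pictures are saved under pics/ and viewed, at most 10 in all, crops included, and the job is handed in when it is done.

```bash
mkdir -p pics
python3 - <<'E'
from rig import r
import cv2
print(r.sense())
for n in("scene","top"):
    i=r.camera_info(n);print(n,i)
    cv2.imwrite(f"pics/{n}0.png",r.grab_frame(n)[:,:,::-1])
print(r.camera_info("wrist"))
E
```

```text
{'clock': 0.0, 'qpos': array([-1.13740229e+00,  3.53668787e-01,  1.63415708e+00,  2.16577103e-05,
        1.15525102e+00, -2.41066826e-03]), 'qvel': array([ 5.43301988e-04,  9.06925318e-04,  1.32448925e-03,  5.47459728e-04,
        6.95669262e-06, -6.97458035e-04]), 'joint_efforts': array([ 9.45176362e-04, -6.05254555e+01, -3.42063117e+01,  1.97244804e-04,
        9.39247780e-03,  2.07114232e-05]), 'eef_pos': array([ 263.6240174 , -566.119972  ,  230.53900288]), 'tcp_rot': array([-3.14010847e+00, -2.33794931e-05,  4.35795926e-01]), 'contact_force': array([ 0.41006813,  0.00623477, -1.14003567]), 'wrist_torque': array([ 0.00935579, -0.01768447,  0.02536353]), 'grasp_force': 0.0, 'opening': 1.0029230104800786}
scene {'K': array([[438.86155721,   0.        , 311.61311609],
       [  0.        , 438.86155721, 234.62782435],
       [  0.        ,   0.        ,   1.        ]]), 'rvec': array([ 2.30636032,  1.29701435, -0.37152799]), 'tvec': array([-277.90163138, -378.55088932, 1000.80556886])}
top {'K': array([[623.0506761 ,   0.        , 320.22393884],
       [  0.        , 623.0506761 , 233.09223721],
       [  0.        ,   0.        ,   1.        ]]), 'rvec': array([ 2.19328623, -2.1903087 ,  0.06155149]), 'tvec': array([-28.23387293, 552.25698189, 977.34627238])}
{'K': array([[420.44618936,   0.        , 326.86659119],
       [  0.        , 420.44618936, 236.99166385],
       [  0.        ,   0.        ,   1.        ]]), 'mount': array([[-9.64653989e-05, -9.52004119e-01, -3.06085199e-01,
         7.79959156e+01],
       [ 9.99999917e-01,  2.95861646e-05, -4.07179249e-04,
         4.28872070e-03],
       [ 3.96692209e-04, -3.06085213e-01,  9.52004036e-01,
        -1.42130910e+02],
       [ 0.00000000e+00,  0.00000000e+00,  0.00000000e+00,
         1.00000000e+00]])}
```

View pics/scene0.png

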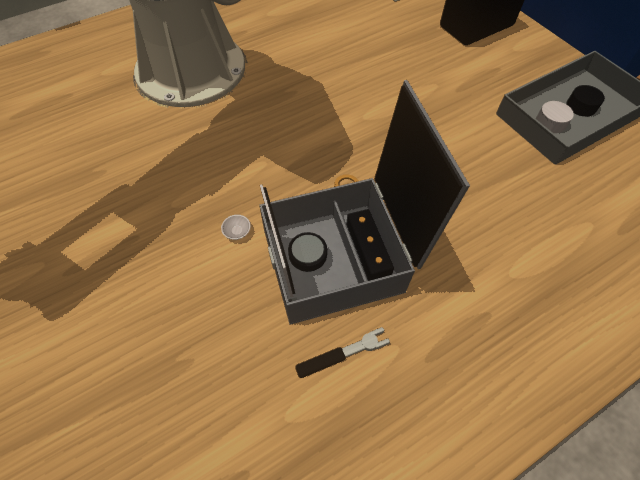

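View pics/top0.png

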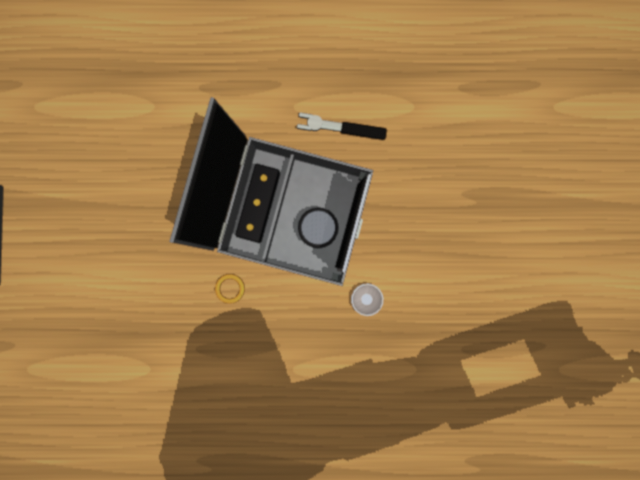

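The scene view shows the case with its cover (free-edge corners 405,83 and 467,186) and its flap (top edge from about 264,187 to 285,265). The top view shows rim corners at (247,139), (371,171), (342,283) and (220,250), with the cover edge at (212,99) and (173,242). The ring is at (230,288), the cap at (367,299) and the spanner at (340,127). Next I'll fit the pose.

```bash
cat > h.py <<'E'
from rig import r
import numpy as np, cv2
from scipy.spatial.transform import Rotation as R
from scipy.optimize import least_squares
def proj(n,P):
    i=r.camera_info(n);return cv2.projectPoints(np.array(P,float).reshape(-1,1,3),i['rvec'],i['tvec'],i['K'],None)[0][:,0]
def W(p,P):
    return R.from_euler('z',p[2]).apply(np.array(P,float))+[p[0],p[1],0]
def cov(x,d,z,t): # d from hinge, z out of face
    return [x,97-d*np.cos(t)+z*np.sin(t),81+d*np.sin(t)+z*np.cos(t)]
def flp(x,d,z,t):
    return [x,-83+d*np.cos(t)-z*np.sin(t),55+d*np.sin(t)+z*np.cos(t)]
def pix(n,u,v,z):
    i=r.camera_info(n);M=R.from_rotvec(i['rvec']).as_matrix();c=-M.T@i['tvec']
    d=M.T@np.linalg.inv(i['K'])@[u,v,1];return c+d*(z-c[2])/d[2]
E
python3 - <<'E'
from h import *
rim=[[90,97,80],[90,-97,80],[-90,-97,80],[-90,97,80]]
ot=[(247,139),(371,171),(342,283),(220,250),(212,99),(173,242)]
os_=[(412,270),(289,304),(262,206),(467,186),(405,83),(264,187),(285,265)]
def f(p):
    c=[cov(90,194,4,p[3]),cov(-90,194,4,p[3])]
    fl=[flp(-70,100,2,p[4]),flp(70,100,2,p[4])]
    a=proj("top",W(p,rim+c))-ot
    b=proj("scene",W(p,rim[:3]+c+fl))-os_
    return np.r_[a.ravel(),b.ravel()]
s=least_squares(f,[480,0,-.2,1.75,1.55],loss='soft_l1',f_scale=2)
print(s.x,f(s.x).reshape(-1,2).round(1).tolist())
p=s.x
for nm,u,v,z in(("ring",230,288,3),("cap",367,299,16),("spA",298,122,6),("spB",386,133,6),("lamp",318,228,39)):
    q=pix("top",u,v,z);print(nm,q.round(),R.from_euler('z',-p[2]).apply(q-[p[0],p[1],0]).round())
for n,k in(("scene",3),("top",3)):
    im=r.grab_frame(n)[:,:,::-1].copy()
    for q in proj(n,W(p,rim+[cov(x,d,z,p[3]) for x in(-90,90) for d in(0,194) for z in(0,9)]+[flp(x,d,z,p[4]) for x in(-70,70) for d in(0,100) for z in(-4,4)])):
        cv2.circle(im,tuple(int(a*16) for a in q),20,(0,255,0),-1,shift=4)
    c=im[70:330,210:480] if n=="scene" else im[80:310,150:420]
    cv2.imwrite(f"pics/ov_{n}.png",cv2.resize(c,None,fx=2.2,fy=2.2))
a=cv2.imread("pics/ov_scene.png");
E
```

```text
[ 584.17510334   11.25212151    6.02435695    1.65262194 -105.20947942] [[0.6, -3.8], [1.3, -2.9], [-0.3, 1.4], [-4.3, 0.8], [0.4, -2.8], [-1.3, -0.3], [3.3, -0.4], [-1.7, 1.0], [-3.2, -1.7], [-0.3, -0.9], [-1.8, -3.7], [-2.0, -3.2], [1.6, 1.9]]
ring [464. 117.   3.] [-143.   72.    3.]
cap [ 448. -102.   16.] [-103. -144.   16.]
spA [734.   9.   6.] [145.  36.   6.]
spB [ 716. -134.    6.] [ 165. -107.    6.]
lamp [559. -24.  39.] [-15. -41.  39.]
```

View pics/ov_scene.png

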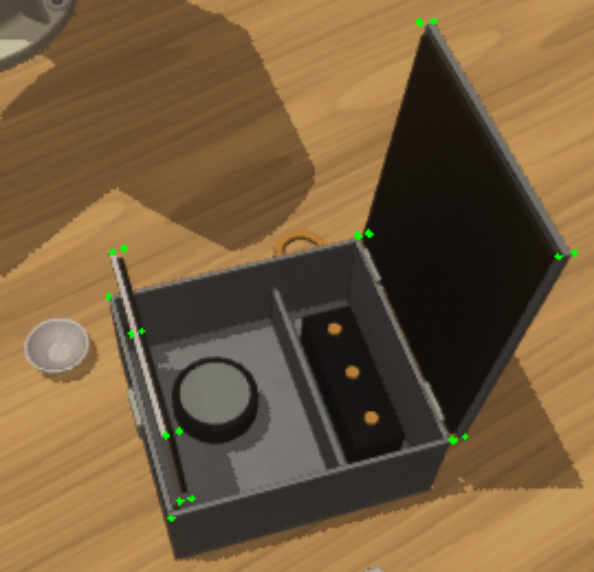

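The overlay agrees to about 3 px. The case is at (584, 11) with yaw -0.259. The cover angle is about 1.65 and the flap about 1.6. I'll write the row helper, then approach the flap from its -y side with the fingers shut and tilted 30°.

```bash
cat >> h.py <<'E'
C=[584,11,-.259]
def pose(x,y,z,a):   # case-frame tip and tilt about case x -> world
    return W(C,[[x,y,z]])[0], R.from_euler('z',C[2])*R.from_euler('x',a)*R.from_euler('x',np.pi)
def face(kind,t,d,a,gap=0,w=14.5):
    q=np.array((cov(0,d,9+gap,t) if kind=='c' else flp(0,d,4+gap,t))[1:])
    n=np.array([np.sin(t),np.cos(t)]) if kind=='c' else np.array([-np.sin(t),np.cos(t)])
    v=np.array([np.cos(a),np.sin(a)]);s=-np.sign(n@v)
    return pose(0,*(q-s*w*v),a)
def rows(T):
    s=r.sense();A=R.from_euler('xyz',s['tcp_rot']);o=[]
    for P,Q in T:
        o.append(np.r_[A.inv().apply(P-s['eef_pos'])/200,(A.inv()*Q).as_rotvec()/np.pi].round(3).tolist());print(o[-1], P.round())
def me():
    s=r.sense();c=R.from_euler('z',-C[2]);print('case',c.apply(s['eef_pos']-[C[0],C[1],0]).round(1),'F',c.apply(s['contact_force']).round(1),s['clock'],s['opening'],s['qpos'].round(2))
E
python3 -c "
from h import *
rows([pose(0,-250,231,0),pose(0,-150,190,.5),face('f',1.6,80,.5,25)])"
```

```text
[1.87, -0.981, 0.0, -0.0, 0.0, 0.221] [ 520. -231.  231.]
[2.19, -1.365, 0.205, 0.152, 0.055, 0.216] [ 546. -134.  190.]
[2.263, -1.453, 0.52, 0.152, 0.055, 0.216] [ 551. -112.  127.]
```

```bash
python3 -m inch '[[[0.9,-0.45,0,0,0,0.221],[0.9,-0.45,0,0,0,0.221],[0.9,-0.45,0,0,0,0.221],[0.9,-0.45,0,0,0,0.221],[0.9,-0.45,0,0,0,0.221],[0.9,-0.45,0,0,0,0.221],[0.9,-0.45,0,0,0,0.221],[0.9,-0.45,0,0,0,0.221]]]' -1 20
python3 -c "
from h import *
me()
rows([pose(0,-200,231,0),pose(0,-150,190,.5),face('f',1.6,80,.5,25)])"
```

```text
clock: 0.87
eef_pos: [389.2, -408.9, 231.3]
tcp_rot: [3.141, 0.0, -0.254]
contact_force: [0.4, -0.6, -0.2]
opening: 0.003
grasp_force: 0.0
case [ -80.8 -455.8  231.3] F [ 0.5 -0.4 -0.2] 0.8667 0.002680233156177752 [-0.81  0.26  1.76 -0.    1.12  1.01]
[0.41, -1.277, 0.001, 0.0, 0.0, 0.002] [ 533. -182.  231.]
[0.412, -1.527, 0.206, 0.159, 0.0, 0.002] [ 546. -134.  190.]
[0.412, -1.642, 0.52, 0.159, 0.0, 0.002] [ 551. -112.  127.]
```

```bash
python3 -m inch '[[[0.4,-1,0,0.1,0,0],[0.4,-1,0,0.1,0,0],[0.4,-1,0,0.1,0,0],[0.4,-1,0,0.159,0,0],[0.4,-1,0,0.159,0,0],[0.4,-1,0,0.159,0,0],[0.4,-1,0,0.159,0,0],[0.4,-1,0,0.159,0,0]]]'
python3 -c "
from h import *
me()
rows([pose(0,-150,150,.5),face('f',1.6,80,.5,20)])"
```

```text
clock: 1.53
eef_pos: [516.9, -237.4, 231.0]
tcp_rot: [-2.644, -0.001, -0.257]
contact_force: [0.4, -0.0, -0.3]
opening: 0.0
grasp_force: 0.0
case [  -1.3 -257.3  231. ] F [ 0.4  0.1 -0.3] 1.5333 0.00017235861727001028 [-0.7   0.38  1.69  0.46  1.32  0.96]
[0.007, -0.278, 0.612, 0.001, 0.0, 0.001] [ 546. -134.  150.]
[0.007, -0.347, 0.778, 0.001, 0.0, 0.001] [ 553. -107.  127.]
```

```bash
python3 -m inch '[[[0.007,-0.278,0.612,0,0,0],[0.007,-0.278,0.612,0,0,0],[0.007,-0.278,0.612,0,0,0],[0.007,-0.278,0.612,0,0,0],[0.007,-0.3,0.66,0,0,0],[0.007,-0.32,0.72,0,0,0],[0.007,-0.347,0.778,0,0,0],[0.007,-0.347,0.778,0,0,0]]]'
python3 - <<'E'
from h import *
import cv2
me()
rows([face('f',t,80,.5) for t in np.arange(1.6,-.01,-.1)])
cv2.imwrite("pics/s1.png",cv2.resize(r.grab_frame("scene")[60:360,180:580,::-1],None,fx=1.8,fy=1.8))
E
```

```text
clock: 2.2
eef_pos: [553.2, -104.9, 127.1]
tcp_rot: [-2.642, 0.001, -0.258]
contact_force: [-0.5, -0.2, -0.9]
opening: -0.003
grasp_force: 0.0
case [  -0.  -119.9  127.1] F [-0.4 -0.3 -0.9] 2.2 -0.003076115853217781 [-0.48  0.46  1.86  0.58  1.03  1.  ]
[0.0, -0.08, 0.039, 0.0, 0.0, 0.0] [558. -88. 128.]
[0.0, -0.116, 0.057, 0.0, 0.0, 0.0] [560. -80. 128.]
[0.0, -0.149, 0.079, 0.0, 0.0, 0.0] [562. -72. 128.]
[0.0, -0.181, 0.104, 0.0, 0.0, 0.0] [564. -65. 126.]
[0.0, -0.21, 0.132, 0.0, 0.0, 0.0] [566. -57. 124.]
[0.0, -0.235, 0.162, 0.0, 0.0, 0.0] [568. -50. 121.]
[0.001, -0.258, 0.195, 0.0, 0.0, 0.0] [570. -43. 118.]
[0.001, -0.277, 0.231, 0.0, 0.0, 0.0] [571. -36. 113.]
[0.001, -0.293, 0.267, 0.0, 0.0, 0.0] [573. -30. 108.]
[0.001, -0.305, 0.306, 0.0, 0.0, 0.0] [574. -25. 103.]
[0.001, -0.313, 0.345, 0.0, 0.0, 0.0] [576. -20.  97.]
[0.001, -0.462, 0.385, 0.0, 0.0, 0.0] [583.   9. 104.]
[0.001, -0.462, 0.425, 0.0, 0.0, 0.0] [584.  13.  97.]
[0.001, -0.458, 0.465, 0.0, 0.0, 0.0] [585.  16.  89.]
[0.001, -0.45, 0.504, 0.0, 0.0, 0.0] [586.  18.  82.]
[0.001, -0.438, 0.542, 0.0, 0.0, 0.0] [586.  20.  74.]
[0.001, -0.422, 0.579, 0.0, 0.0, 0.0] [586.  20.  66.]
```

View pics/s1.png

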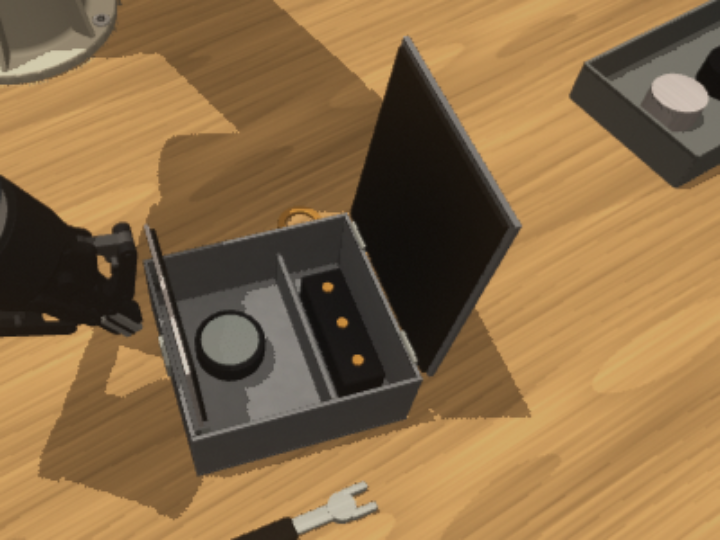

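The fingertips are just outside the flap's outer face, around pixel (125,320), with a small gap. I'll smooth the path so the tip's contact corner rolls without a jump.

```bash
cat >> h.py <<'E'
def face(kind,t,d,a,gap=0,w=14.5):
    n=np.array([np.sin(t),np.cos(t)]) if kind=='c' else np.array([-np.sin(t),np.cos(t)])
    g=gap+w*abs(n@[np.cos(a),np.sin(a)])
    return pose(0,*(cov(0,d,9+g,t) if kind=='c' else flp(0,d,4+g,t))[1:],a)
E
python3 - <<'E'
from h import *
rows([face('f',t,80,.5) for t in np.arange(1.6,-.01,-.1)])
E
```

```text
[-0.001, -0.096, 0.014, 0.0, 0.0, 0.0] [558. -88. 134.]
[-0.001, -0.138, 0.028, 0.0, 0.0, 0.0] [560. -79. 136.]
[-0.001, -0.179, 0.048, 0.0, 0.0, 0.0] [562. -71. 136.]
[-0.001, -0.217, 0.072, 0.0, 0.0, 0.0] [565. -62. 136.]
[-0.001, -0.253, 0.1, 0.0, 0.0, 0.0] [567. -53. 134.]
[-0.001, -0.286, 0.132, 0.0, 0.0, 0.0] [569. -45. 132.]
[-0.001, -0.315, 0.169, 0.0, 0.0, 0.0] [571. -36. 128.]
[-0.001, -0.34, 0.208, 0.0, 0.0, 0.0] [574. -28. 124.]
[-0.001, -0.36, 0.251, 0.0, 0.0, 0.0] [575. -21. 118.]
[-0.001, -0.376, 0.295, 0.0, 0.0, 0.0] [577. -14. 112.]
[-0.0, -0.386, 0.342, 0.0, 0.0, 0.0] [579.  -8. 105.]
[-0.0, -0.39, 0.389, 0.0, 0.0, 0.0] [580.  -3.  97.]
[-0.0, -0.391, 0.421, 0.0, 0.0, 0.0] [581.  -0.  91.]
[-0.0, -0.389, 0.454, 0.0, 0.0, 0.0] [582.   3.  85.]
[-0.0, -0.385, 0.487, 0.0, 0.0, 0.0] [582.   5.  79.]
[-0.0, -0.378, 0.52, 0.0, 0.0, 0.0] [583.   7.  73.]
[-0.0, -0.368, 0.552, 0.0, 0.0, 0.0] [583.   8.  66.]
```

```bash
python3 -m inch '[[[0,-0.096,0.014,0,0,0],[0,-0.12,0.02,0,0,0],[0,-0.138,0.028,0,0,0],[0,-0.16,0.038,0,0,0],[0,-0.179,0.048,0,0,0],[0,-0.217,0.072,0,0,0],[0,-0.253,0.1,0,0,0],[0,-0.286,0.132,0,0,0]]]'
python3 - <<'E'
from h import *
me()
rows([face('f',t,80,.5) for t in np.arange(1,-.01,-.1)])
E
```

```text
clock: 2.92
eef_pos: [569.7, -44.0, 132.0]
tcp_rot: [-2.642, -0.0, -0.259]
contact_force: [-0.1, -1.0, -0.7]
opening: -0.003
grasp_force: 0.5
case [  0.3 -56.9 132. ] F [ 0.2 -1.  -0.7] 2.9167 -0.003361923669268856 [-0.37  0.44  1.87  0.61  0.99  1.08]
[-0.001, -0.026, 0.035, 0.0, 0.0, 0.0] [571. -36. 128.]
[-0.001, -0.05, 0.075, 0.0, 0.0, 0.0] [574. -28. 124.]
[-0.001, -0.071, 0.117, 0.0, 0.0, 0.0] [575. -21. 118.]
[-0.001, -0.086, 0.162, 0.0, 0.0, 0.0] [577. -14. 112.]
[-0.001, -0.096, 0.208, 0.0, 0.0, 0.0] [579.  -8. 105.]
[-0.001, -0.101, 0.255, 0.0, 0.0, 0.0] [580.  -3.  97.]
[-0.001, -0.102, 0.288, 0.0, 0.0, 0.0] [581.  -0.  91.]
[-0.001, -0.1, 0.321, 0.0, 0.0, 0.0] [582.   3.  85.]
[-0.001, -0.095, 0.354, 0.0, 0.0, 0.0] [582.   5.  79.]
[-0.001, -0.088, 0.387, 0.0, 0.0, 0.0] [583.   7.  73.]
[-0.001, -0.078, 0.419, 0.0, 0.0, 0.0] [583.   8.  66.]
```

Contact is about 1 N, so the push is working.

```bash
python3 -m inch '[[[0,-0.026,0.035,0,0,0],[0,-0.05,0.075,0,0,0],[0,-0.071,0.117,0,0,0],[0,-0.086,0.162,0,0,0],[0,-0.096,0.208,0,0,0],[0,-0.101,0.255,0,0,0],[0,-0.102,0.288,0,0,0],[0,-0.1,0.31,0,0,0]]]'
python3 - <<'E'
from h import *
me()
rows([face('f',t,80,.5) for t in (.3,.2,.1,.05,0,-.02,-.04,-.06)])
cv2.imwrite("pics/s2.png",cv2.resize(r.grab_frame("scene")[60:360,180:580,::-1],None,fx=1.8,fy=1.8))
E
```

```text
clock: 3.58
eef_pos: [581.4, 1.6, 86.3]
tcp_rot: [-2.642, 0.001, -0.258]
contact_force: [0.9, 0.1, 1.9]
opening: 0.002
grasp_force: 0.4
case [-0.1 -9.7 86.3] F [0.9 0.4 1.9] 3.5833 0.0020795356925269745 [-0.29  0.5   1.9   0.67  0.88  1.07]
[0.001, -0.002, 0.007, 0.0, 0.0, 0.0] [582.   3.  85.]
[0.001, 0.002, 0.04, 0.0, 0.0, 0.0] [582.   5.  79.]
[0.001, 0.009, 0.073, 0.0, 0.0, 0.0] [583.   7.  73.]
[0.001, 0.014, 0.089, 0.0, 0.0, 0.0] [583.   8.  69.]
[0.001, 0.019, 0.105, 0.0, 0.0, 0.0] [583.   8.  66.]
[0.001, 0.022, 0.112, 0.0, 0.0, 0.0] [583.   8.  65.]
[0.001, 0.024, 0.118, 0.0, 0.0, 0.0] [583.   8.  63.]
[0.001, 0.027, 0.125, 0.0, 0.0, 0.0] [583.   9.  62.]
```

View pics/s2.png

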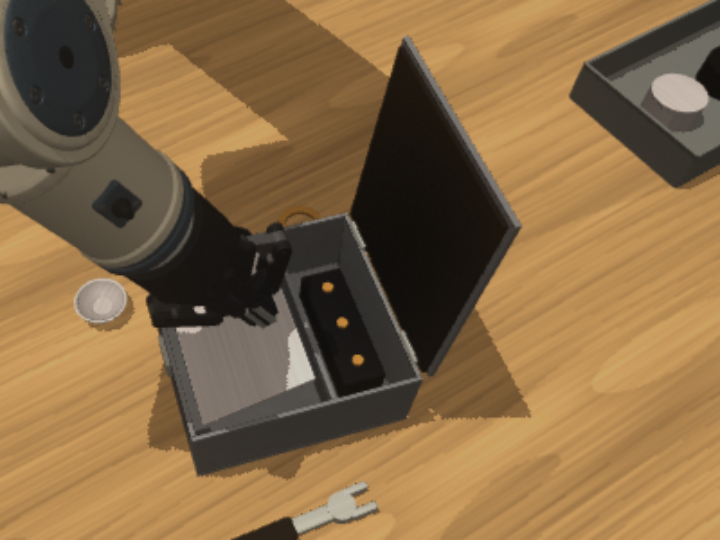

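The flap is nearly flat, with its free edge near pixels (290,300) to (315,375), and the tips are on its outer face around (265,320). The rest of the push will be slow.

```bash
python3 -m inch '[[[0,0,0.02,0,0,0],[0,0.002,0.04,0,0,0],[0,0.006,0.058,0,0,0],[0,0.009,0.073,0,0,0],[0,0.012,0.082,0,0,0],[0,0.014,0.09,0,0,0],[0,0.016,0.097,0,0,0],[0,0.018,0.101,0,0,0]]]'
python3 -c "
from h import *
me()"
```

```text
clock: 4.3
eef_pos: [583.4, 7.2, 67.8]
tcp_rot: [-2.642, -0.0, -0.259]
contact_force: [0.0, -0.7, 0.6]
opening: 0.004
grasp_force: 0.3
case [ 0.4 -3.8 67.8] F [ 0.2 -0.6  0.6] 4.3 0.004250414760274426 [-0.28  0.53  1.91  0.7   0.84  1.04]
```

```bash
python3 -m inch '[[[0,0.002,0.004,0,0,0],[0,0.004,0.008,0,0,0],[0,0.005,0.01,0,0,0],[0,0.006,0.012,0,0,0],[0,0.006,0.012,0,0,0]]]'
python3 -c "
from h import *
me()"
python3 -m inch '[[[0,0.001,0.003,0,0,0],[0,0.002,0.006,0,0,0],[0,0.003,0.009,0,0,0],[0,0.003,0.009,0,0,0]]]'
python3 -c "
from h import *
me()"
```

```text
clock: 4.72
eef_pos: [583.3, 7.4, 65.2]
tcp_rot: [-2.642, -0.0, -0.258]
contact_force: [0.7, -0.1, 0.5]
opening: 0.002
grasp_force: 0.3
case [ 0.3 -3.7 65.2] F [0.8 0.1 0.5] 4.7167 0.002012724430748935 [-0.28  0.54  1.91  0.7   0.84  1.04]
clock: 5.05
eef_pos: [583.4, 7.6, 63.2]
tcp_rot: [-2.642, 0.0, -0.259]
contact_force: [-0.5, -0.1, 0.6]
opening: 0.001
grasp_force: 0.2
case [ 0.3 -3.4 63.2] F [-0.5 -0.2  0.6] 5.05 0.0013356289952128652 [-0.27  0.54  1.91  0.7   0.84  1.04]
```

```bash
python3 -m inch '[[[0,0.001,0.003,0,0,0],[0,0.003,0.006,0,0,0],[0,0.004,0.008,0,0,0],[0,0.004,0.009,0,0,0],[0,0.004,0.009,0,0,0]]]'
python3 -c "
from h import *
me()"
python3 -m inch '[[[0,0.001,0.003,0,0,0],[0,0.003,0.006,0,0,0],[0,0.004,0.008,0,0,0],[0,0.004,0.009,0,0,0],[0,0.004,0.009,0,0,0]]]'
python3 -c "
from h import *
me()"
```

```text
clock: 5.47
eef_pos: [583.5, 7.7, 61.7]
tcp_rot: [-2.642, -0.0, -0.258]
contact_force: [-2.2, -1.6, 6.5]
opening: -0.0
grasp_force: 3.0
case [ 0.4 -3.3 61.7] F [-1.8 -2.1  6.5] 5.4667 -6.699519855475008e-05 [-0.27  0.54  1.91  0.7   0.83  1.03]
clock: 5.88
eef_pos: [583.7, 7.8, 61.1]
tcp_rot: [-2.641, -0.001, -0.258]
contact_force: [-7.7, -5.6, 20.9]
opening: -0.0
grasp_force: 10.2
case [ 0.5 -3.2 61.1] F [-6.  -7.4 20.9] 5.8833 -0.00035790278472229697 [-0.28  0.54  1.91  0.71  0.83  1.03]
```

At the stop the tip sits at z about 61.5 mm and the force jumps to 20 N, so the flap is down. Next I lift straight up.

```bash
python3 -m inch '[[[0,-0.06,-0.11,0,0,0],[0,-0.24,-0.44,0,0,0],[0,-0.479,-0.878,0,0,0],[0,-0.479,-0.878,0,0,0],[0,-0.479,-0.878,0,0,0],[0,-0.479,-0.878,0,0,0],[0,-0.479,-0.878,0,0,0]]]'
python3 - <<'E'
from h import *
me()
rows([pose(0,0,350,-.5),pose(0,190,350,-.5)])
cv2.imwrite("pics/s3.png",cv2.resize(r.grab_frame("top")[80:310,150:420,::-1],None,fx=2.2,fy=2.2))
E
```

```text
clock: 6.47
eef_pos: [585.2, 7.5, 263.3]
tcp_rot: [-2.642, -0.007, -0.258]
contact_force: [-0.6, -0.8, -0.6]
opening: 0.002
grasp_force: 0.0
case [  2.1  -3.  263.3] F [-0.4 -0.9 -0.6] 6.4667 0.0020002806022267417 [-0.27  0.27  1.78  0.55  1.16  1.31]
[-0.007, -0.221, -0.373, -0.318, -0.002, 0.0] [584.  11. 350.]
[-0.007, -1.055, 0.082, -0.318, -0.002, 0.0] [633. 195. 350.]
```

View pics/s3.png

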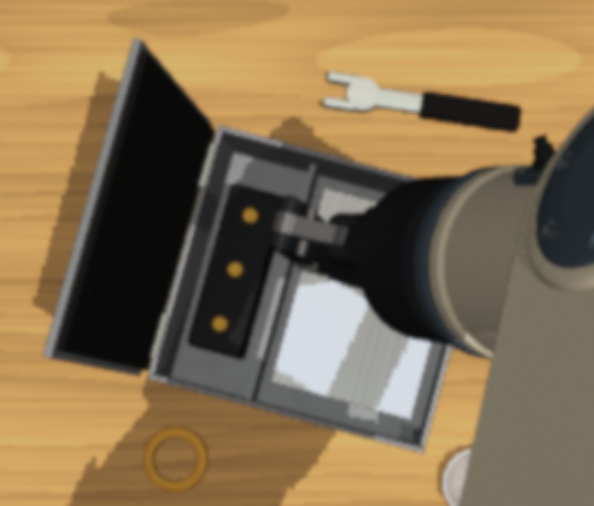

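The flap lies flat, shown as the light plate at roughly (270–430, 270–440). Next I go up, tilt the other way, then cross over.

```bash
python3 -m inch '[[[0,-0.22,-0.373,0,0,0],[0,-0.22,-0.373,0,0,0],[0,-0.22,-0.373,-0.1,0,0],[0,-0.22,-0.373,-0.318,0,0],[0,-0.22,-0.373,-0.318,0,0],[0,-0.22,-0.373,-0.318,0,0],[0,-0.22,-0.373,-0.318,0,0],[0,-0.22,-0.373,-0.318,0,0]]]'
python3 - <<'E'
from h import *
me()
rows([pose(0,0,350,-.5),pose(0,190,350,-.5),face('c',1.66,165,-.5,30)])
E
```

```text
clock: 7.18
eef_pos: [584.2, 10.8, 345.1]
tcp_rot: [2.885, -0.0, -0.258]
contact_force: [-0.0, -0.6, -1.5]
opening: -0.002
grasp_force: 0.0
case [ 3.000e-01 -2.000e-01  3.451e+02] F [ 0.1 -0.6 -1.5] 7.1833 -0.002139712581036194 [ 0.15  0.26  1.54 -0.24  1.45  2.02]
[-0.001, 0.005, -0.024, -0.077, -0.0, 0.0] [584.  11. 350.]
[-0.0, -0.913, -0.265, -0.077, -0.0, 0.0] [633. 195. 350.]
[-0.001, -0.926, 0.297, -0.077, -0.0, 0.0] [626. 169. 241.]
```

```bash
python3 -m inch '[[[0,-0.913,-0.265,-0.077,0,0],[0,-0.913,-0.265,-0.077,0,0],[0,-0.913,-0.265,-0.077,0,0],[0,-0.913,-0.265,-0.077,0,0],[0,-0.913,-0.265,-0.077,0,0],[0,-0.913,-0.265,-0.077,0,0],[0,-0.913,-0.265,-0.077,0,0]]]'
python3 - <<'E'
from h import *
me()
rows([face('c',1.66,165,-.5,30)])
E
```

```text
clock: 7.77
eef_pos: [632.4, 195.5, 348.8]
tcp_rot: [2.646, 0.004, -0.256]
contact_force: [-0.5, -0.7, -0.0]
opening: 0.003
grasp_force: 0.0
case [ -0.5 190.8 348.8] F [-0.3 -0.8 -0. ] 7.7667 0.0031051599254633736 [ 0.48  0.52  1.21 -0.36  1.75  2.3 ]
[0.004, -0.138, 0.54, -0.001, 0.001, 0.002] [626. 169. 241.]
```

```bash
python3 -m inch '[[[0.002,-0.24,0.47,0,0,0],[0.002,-0.24,0.47,0,0,0],[0.002,-0.24,0.47,0,0,0],[0.004,-0.2,0.5,0,0,0],[0.004,-0.138,0.54,0,0,0],[0.004,-0.138,0.54,0,0,0]]]'
python3 - <<'E'
from h import *
me()
rows([face('c',t,165,-.5,-4) for t in np.arange(1.7,.95,-.05)])
cv2.imwrite("pics/s4.png",cv2.resize(r.grab_frame("scene")[30:330,180:580,::-1],None,fx=1.8,fy=1.8))
E
```

```text
clock: 8.27
eef_pos: [625.9, 164.5, 244.4]
tcp_rot: [2.647, 0.001, -0.261]
contact_force: [0.1, -0.3, 0.2]
opening: -0.001
grasp_force: 0.0
case [  1.2 159.1 244.4] F [ 0.2 -0.3  0.2] 8.2667 -0.001490684269457628 [ 0.45  0.56  1.38 -0.37  1.55  2.35]
[-0.006, 0.094, 0.063, -0.002, 0.001, -0.0] [619. 143. 242.]
[-0.006, 0.135, 0.075, -0.002, 0.001, -0.0] [617. 135. 244.]
[-0.006, 0.176, 0.089, -0.002, 0.001, -0.0] [615. 127. 245.]
[-0.006, 0.216, 0.105, -0.002, 0.001, -0.0] [612. 118. 246.]
[-0.006, 0.255, 0.124, -0.002, 0.001, -0.0] [610. 110. 247.]
[-0.005, 0.293, 0.144, -0.002, 0.001, -0.0] [608. 102. 247.]
[-0.005, 0.331, 0.167, -0.002, 0.001, -0.0] [606.  93. 246.]
[-0.005, 0.367, 0.192, -0.002, 0.001, -0.0] [604.  85. 245.]
[-0.005, 0.402, 0.218, -0.002, 0.001, -0.0] [601.  76. 244.]
[-0.005, 0.435, 0.247, -0.002, 0.001, -0.0] [599.  68. 242.]
[-0.005, 0.467, 0.277, -0.002, 0.001, -0.0] [597.  60. 240.]
[-0.005, 0.498, 0.309, -0.002, 0.001, -0.0] [595.  52. 237.]
[-0.005, 0.526, 0.343, -0.002, 0.001, -0.0] [593.  44. 234.]
[-0.005, 0.553, 0.378, -0.002, 0.001, -0.0] [591.  36. 230.]
[-0.005, 0.578, 0.415, -0.002, 0.001, -0.0] [589.  28. 226.]
```

View pics/s4.png

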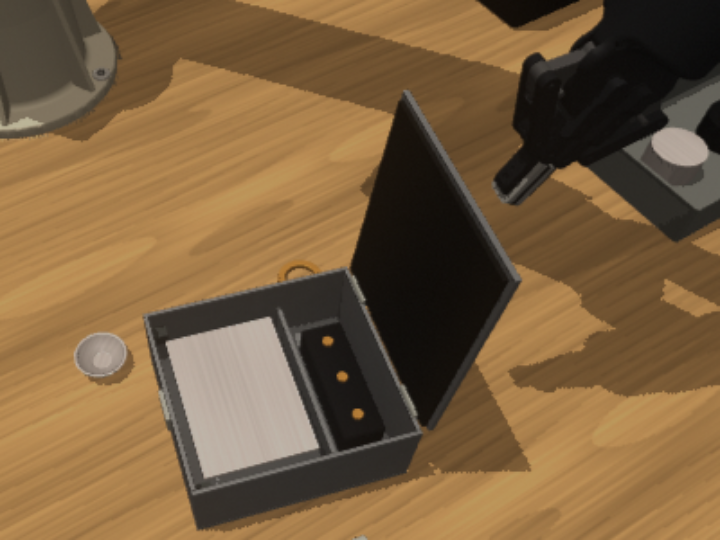

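The flap lies flat in the case. The tips at pixel (510,190) are outside the cover's outer face. I push it in small steps.

```bash
python3 -m inch '[[[-0.006,0.04,0.05,0,0,0],[-0.006,0.065,0.055,0,0,0],[-0.006,0.085,0.06,0,0,0],[-0.006,0.105,0.066,0,0,0],[-0.006,0.12,0.07,0,0,0],[-0.006,0.135,0.075,0,0,0],[-0.006,0.155,0.082,0,0,0],[-0.006,0.176,0.089,0,0,0]]]'
python3 -c "
from h import *
me()"
python3 -m inch '[[[0,0.02,0.008,0,0,0],[0,0.04,0.016,0,0,0],[0,0.06,0.025,0,0,0],[0,0.079,0.035,0,0,0],[0,0.098,0.045,0,0,0],[0,0.117,0.055,0,0,0],[0,0.136,0.067,0,0,0],[0,0.155,0.078,0,0,0]]]'
python3 - <<'E'
from h import *
me()
rows([face('c',t,165,-.5,-4) for t in np.arange(1.4,.5,-.05)])
E
```

```text
clock: 8.98
eef_pos: [615.6, 130.7, 244.9]
tcp_rot: [2.65, -0.0, -0.258]
contact_force: [0.1, 3.4, 0.0]
opening: 0.001
grasp_force: 1.4
case [-1.000e-01  1.238e+02  2.449e+02] F [-0.7  3.3  0. ] 8.9833 0.0008546115828475643 [ 0.41  0.52  1.44 -0.38  1.51  2.33]
clock: 9.65
eef_pos: [606.4, 96.6, 245.6]
tcp_rot: [2.649, 0.0, -0.259]
contact_force: [-0.8, 2.0, -0.9]
opening: -0.0
grasp_force: 1.2
case [ -0.3  88.5 245.6] F [-1.3  1.7 -0.9] 9.65 -0.00023601476489562684 [ 0.37  0.48  1.49 -0.39  1.48  2.3 ]
[0.002, 0.017, 0.005, -0.002, 0.0, 0.0] [606.  93. 246.]
[0.002, 0.053, 0.029, -0.002, 0.0, 0.0] [604.  85. 245.]
[0.002, 0.088, 0.056, -0.002, 0.0, 0.0] [601.  76. 244.]
[0.002, 0.122, 0.084, -0.002, 0.0, 0.0] [599.  68. 242.]
[0.002, 0.154, 0.115, -0.002, 0.0, 0.0] [597.  60. 240.]
[0.002, 0.184, 0.146, -0.002, 0.0, 0.0] [595.  52. 237.]
[0.002, 0.213, 0.18, -0.002, 0.0, 0.0] [593.  44. 234.]
[0.002, 0.24, 0.215, -0.002, 0.0, 0.0] [591.  36. 230.]
[0.002, 0.265, 0.252, -0.002, 0.0, 0.0] [589.  28. 226.]
[0.001, 0.289, 0.29, -0.002, 0.0, 0.0] [587.  21. 222.]
[0.001, 0.31, 0.329, -0.002, 0.0, 0.0] [585.  14. 217.]
[0.001, 0.329, 0.37, -0.002, 0.0, 0.0] [583.   7. 212.]
[0.001, 0.346, 0.411, -0.002, 0.0, 0.0] [581.   0. 206.]
[0.001, 0.36, 0.454, -0.002, 0.0, 0.0] [579.  -6. 200.]
[0.001, 0.373, 0.497, -0.002, 0.0, 0.0] [578. -12. 193.]
[0.001, 0.383, 0.54, -0.002, 0.0, 0.0] [576. -18. 187.]
[0.001, 0.39, 0.585, -0.002, 0.0, 0.0] [575. -23. 179.]
[0.001, 0.395, 0.629, -0.002, 0.0, 0.0] [574. -28. 172.]
```

```bash
python3 -m inch '[[[0.002,0.022,0.008,0,0,0],[0.002,0.053,0.029,0,0,0],[0.002,0.07,0.042,0,0,0],[0.002,0.088,0.056,0,0,0],[0.002,0.105,0.07,0,0,0],[0.002,0.122,0.084,0,0,0],[0.002,0.138,0.1,0,0,0],[0.002,0.154,0.115,0,0,0]]]'
python3 -c "
from h import *
me()"
python3 -m inch '[[[0,0.03,0.031,0,0,0],[0,0.045,0.048,0,0,0],[0,0.059,0.065,0,0,0],[0,0.073,0.082,0,0,0],[0,0.086,0.1,0,0,0],[0,0.099,0.118,0,0,0],[0,0.111,0.137,0,0,0],[0,0.123,0.156,0,0,0]]]'
python3 - <<'E'
from h import *
me()
rows([face('c',t,165,-.5,-4) for t in np.arange(1,-.01,-.05)])
E
```

```text
clock: 10.32
eef_pos: [597.1, 59.8, 239.9]
tcp_rot: [2.649, 0.0, -0.259]
contact_force: [0.8, 2.7, 0.3]
opening: -0.0
grasp_force: 1.1
case [2.000e-01 5.050e+01 2.399e+02] F [0.1 2.8 0.3] 10.3167 -0.00016117537954606935 [ 0.32  0.46  1.55 -0.41  1.43  2.27]
clock: 10.98
eef_pos: [587.8, 24.6, 223.9]
tcp_rot: [2.649, 0.0, -0.259]
contact_force: [-0.4, 2.2, 0.5]
opening: -0.002
grasp_force: 0.9
case [2.000e-01 1.410e+01 2.239e+02] F [-1.   2.   0.5] 10.9833 -0.0021279238656828105 [ 0.28  0.44  1.61 -0.43  1.38  2.25]
[-0.001, -0.011, -0.019, -0.002, -0.0, 0.0] [589.  28. 226.]
[-0.001, 0.012, 0.019, -0.002, -0.0, 0.0] [587.  21. 222.]
[-0.001, 0.033, 0.058, -0.002, -0.0, 0.0] [585.  14. 217.]
[-0.001, 0.052, 0.098, -0.002, -0.0, 0.0] [583.   7. 212.]
[-0.001, 0.069, 0.14, -0.002, -0.0, 0.0] [581.   0. 206.]
[-0.001, 0.084, 0.182, -0.002, -0.0, 0.0] [579.  -6. 200.]
[-0.001, 0.096, 0.225, -0.002, -0.0, 0.0] [578. -12. 193.]
[-0.001, 0.106, 0.269, -0.002, -0.0, 0.0] [576. -18. 187.]
[-0.001, 0.113, 0.313, -0.002, -0.0, 0.0] [575. -23. 179.]
[-0.001, 0.119, 0.358, -0.002, -0.0, 0.0] [574. -28. 172.]
[-0.001, 0.121, 0.403, -0.002, -0.0, 0.0] [572. -33. 164.]
[-0.001, 0.122, 0.44, -0.002, -0.0, 0.0] [571. -36. 158.]
[-0.001, 0.121, 0.478, -0.002, -0.0, 0.0] [571. -40. 151.]
[-0.001, 0.118, 0.515, -0.002, -0.0, 0.0] [570. -43. 144.]
[-0.001, 0.114, 0.553, -0.002, -0.0, 0.0] [569. -45. 137.]
[-0.001, 0.108, 0.59, -0.002, -0.0, 0.0] [568. -48. 130.]
[-0.001, 0.1, 0.627, -0.002, -0.0, 0.0] [568. -50. 123.]
[-0.001, 0.09, 0.664, -0.002, -0.0, 0.0] [567. -52. 116.]
[-0.001, 0.079, 0.7, -0.002, -0.0, 0.0] [567. -53. 108.]
[-0.001, 0.066, 0.736, -0.002, -0.0, 0.0] [567. -54. 101.]
[-0.001, 0.052, 0.771, -0.002, -0.0, 0.0] [567. -55.  93.]
```

```bash
python3 -m inch '[[[0,0.022,0.038,0,0,0],[0,0.033,0.058,0,0,0],[0,0.043,0.078,0,0,0],[0,0.052,0.098,0,0,0],[0,0.061,0.119,0,0,0],[0,0.069,0.14,0,0,0],[0,0.077,0.161,0,0,0],[0,0.084,0.182,0,0,0]]]'
python3 -c "
from h import *
me()"
python3 -m inch '[[[0,0.012,0.043,0,0,0],[0,0.017,0.065,0,0,0],[0,0.022,0.087,0,0,0],[0,0.026,0.109,0,0,0],[0,0.03,0.131,0,0,0],[0,0.033,0.153,0,0,0],[0,0.035,0.176,0,0,0],[0,0.037,0.2,0,0,0]]]'
python3 - <<'E'
from h import *
me()
rows([face('c',t,165,-.5,-4) for t in np.arange(.5,-.01,-.05)])
E
```

```text
clock: 11.65
eef_pos: [579.6, -6.3, 199.7]
tcp_rot: [2.649, 0.0, -0.258]
contact_force: [-0.1, 2.8, 0.9]
opening: 0.002
grasp_force: 0.7
case [  0.2 -17.8 199.7] F [-0.8  2.7  0.9] 11.65 0.0017263057194648395 [ 0.24  0.45  1.66 -0.45  1.31  2.24]
clock: 12.32
eef_pos: [573.1, -30.9, 168.0]
tcp_rot: [2.649, 0.0, -0.259]
contact_force: [-1.0, 0.4, 2.6]
opening: 0.001
grasp_force: 0.7
case [  0.2 -43.2 168. ] F [-1.   0.2  2.6] 12.3167 0.0005486117687921412 [ 0.2   0.47  1.71 -0.47  1.23  2.25]
[-0.001, 0.001, 0.02, -0.002, -0.0, 0.0] [572. -33. 164.]
[-0.001, 0.002, 0.058, -0.002, -0.0, 0.0] [571. -36. 158.]
[-0.001, 0.001, 0.096, -0.002, -0.0, 0.0] [571. -40. 151.]
[-0.001, -0.002, 0.133, -0.002, -0.0, 0.0] [570. -43. 144.]
[-0.001, -0.006, 0.171, -0.002, -0.0, 0.0] [569. -45. 137.]
[-0.001, -0.012, 0.208, -0.002, -0.0, 0.0] [568. -48. 130.]
[-0.001, -0.02, 0.245, -0.002, -0.0, 0.0] [568. -50. 123.]
[-0.001, -0.03, 0.282, -0.002, -0.0, 0.0] [567. -52. 116.]
[-0.001, -0.041, 0.318, -0.002, -0.0, 0.0] [567. -53. 108.]
[-0.001, -0.054, 0.354, -0.002, -0.0, 0.0] [567. -54. 101.]
[-0.001, -0.068, 0.389, -0.002, -0.0, 0.0] [567. -55.  93.]
```

```bash
python3 -m inch '[[[0,0.001,0.02,0,0,0],[0,0.002,0.04,0,0,0],[0,0.002,0.058,0,0,0],[0,0.002,0.077,0,0,0],[0,0.001,0.096,0,0,0],[0,-0.001,0.115,0,0,0],[0,-0.002,0.133,0,0,0],[0,-0.004,0.152,0,0,0]]]'
python3 -c "
from h import *
me()"
python3 -m inch '[[[0,-0.002,0.019,0,0,0],[0,-0.005,0.037,0,0,0],[0,-0.008,0.056,0,0,0],[0,-0.012,0.074,0,0,0],[0,-0.016,0.091,0,0,0],[0,-0.02,0.107,0,0,0],[0,-0.024,0.121,0,0,0],[0,-0.028,0.134,0,0,0]]]'
python3 - <<'E'
from h import *
me()
rows([face('c',t,165,-.5,0,5) for t in np.arange(.2,-.01,-.02)])
E
```

```text
clock: 12.98
eef_pos: [569.8, -43.9, 140.7]
tcp_rot: [2.649, -0.0, -0.258]
contact_force: [0.4, -0.3, 0.8]
opening: 0.004
grasp_force: 0.6
case [  0.3 -56.7 140.7] F [ 0.5 -0.2  0.8] 12.9833 0.004479178546364997 [ 0.18  0.49  1.74 -0.48  1.17  2.26]
clock: 13.65
eef_pos: [567.8, -51.2, 114.5]
tcp_rot: [2.649, 0.0, -0.258]
contact_force: [0.0, 1.2, 1.3]
opening: 0.002
grasp_force: 0.6
case [  0.3 -64.3 114.5] F [-0.3  1.1  1.3] 13.65 0.0015398253544038135 [ 0.17  0.52  1.76 -0.5   1.12  2.28]
[-0.001, 0.015, -0.046, -0.002, -0.0, 0.0] [568. -50. 124.]
[-0.001, 0.011, -0.03, -0.002, -0.0, 0.0] [568. -50. 121.]
[-0.001, 0.007, -0.015, -0.002, -0.0, 0.0] [568. -51. 118.]
[-0.001, 0.003, 0.001, -0.002, -0.0, 0.0] [567. -52. 115.]
[-0.001, -0.002, 0.016, -0.002, -0.0, 0.0] [567. -52. 112.]
[-0.001, -0.007, 0.031, -0.002, -0.0, 0.0] [567. -53. 108.]
[-0.001, -0.012, 0.046, -0.002, -0.0, 0.0] [567. -53. 105.]
[-0.001, -0.018, 0.062, -0.002, -0.0, 0.0] [567. -54. 102.]
[-0.001, -0.023, 0.077, -0.002, -0.0, 0.0] [567. -54.  99.]
[-0.001, -0.03, 0.091, -0.002, -0.0, 0.0] [567. -54.  96.]
[-0.001, -0.036, 0.106, -0.002, -0.0, 0.0] [567. -55.  92.]
```

```bash
python3 -m inch '[[[0,-0.003,0.008,0,0,0],[0,-0.006,0.016,0,0,0],[0,-0.008,0.024,0,0,0],[0,-0.01,0.032,0,0,0],[0,-0.012,0.04,0,0,0],[0,-0.014,0.047,0,0,0],[0,-0.017,0.054,0,0,0],[0,-0.019,0.06,0,0,0]]]'
python3 -c "
from h import *
me()"
python3 -m inch '[[[0,-0.002,0.006,0,0,0],[0,-0.004,0.012,0,0,0],[0,-0.006,0.017,0,0,0],[0,-0.008,0.022,0,0,0],[0,-0.01,0.026,0,0,0],[0,-0.012,0.03,0,0,0],[0,-0.014,0.034,0,0,0],[0,-0.015,0.037,0,0,0]]]'
python3 -c "
from h import *
me()"
```

```text
clock: 14.32
eef_pos: [567.3, -53.5, 102.3]
tcp_rot: [2.649, -0.0, -0.258]
contact_force: [0.7, 0.1, 1.7]
opening: 0.003
grasp_force: 0.5
case [  0.4 -66.6 102.3] F [0.7 0.3 1.7] 14.3167 0.003350697926331387 [ 0.17  0.54  1.77 -0.5   1.1   2.29]
clock: 14.98
eef_pos: [567.0, -54.4, 94.4]
tcp_rot: [2.649, -0.0, -0.258]
contact_force: [-0.5, -0.4, 1.1]
opening: 0.003
grasp_force: 0.5
case [  0.3 -67.5  94.4] F [-0.4 -0.5  1.1] 14.9833 0.00348094360198859 [ 0.16  0.55  1.78 -0.51  1.09  2.3 ]
```

```bash
python3 -m inch '[[[0,-0.001,0.002,0,0,0],[0,-0.002,0.004,0,0,0],[0,-0.003,0.006,0,0,0],[0,-0.004,0.008,0,0,0],[0,-0.005,0.01,0,0,0],[0,-0.006,0.012,0,0,0],[0,-0.006,0.012,0,0,0]]]'
python3 -c "
from h import *
me()"
python3 -m inch '[[[0,-0.001,0.002,0,0,0],[0,-0.002,0.004,0,0,0],[0,-0.002,0.005,0,0,0],[0,-0.002,0.005,0,0,0]]]'
python3 -c "
from h import *
me()"
```

```text
clock: 15.57
eef_pos: [567.1, -54.4, 92.6]
tcp_rot: [2.649, -0.0, -0.259]
contact_force: [-1.3, 2.6, 8.8]
opening: 0.001
grasp_force: 4.3
case [  0.4 -67.5  92.6] F [-2.   2.1  8.8] 15.5667 0.0005914837783604194 [ 0.16  0.55  1.78 -0.51  1.09  2.3 ]
clock: 15.9
eef_pos: [567.2, -54.4, 92.3]
tcp_rot: [2.648, -0.001, -0.259]
contact_force: [-2.9, 3.4, 16.8]
opening: -0.003
grasp_force: 7.9
case [  0.5 -67.5  92.3] F [-3.6  2.5 16.8] 15.9 -0.0034451953174726288 [ 0.16  0.55  1.78 -0.51  1.09  2.3 ]
```

The cover is on its stop at tip z 92.5 mm with 17 N, as expected. Lifting clear.

```bash
python3 -m inch '[[[0,0.03,-0.055,0,0,0],[0,0.12,-0.22,0,0,0],[0,0.479,-0.878,0,0,0],[0,0.479,-0.878,0,0,0],[0,0.479,-0.878,0,0,0],[0,0.479,-0.878,0,0,0],[0,0.479,-0.878,0,0,0],[0,0.479,-0.878,0,0,0]]]'
python3 -m inch '[[[0,0,0,0,0,0],[0,0,0,0,0,0],[0,0,0,0,0,0]]]'
python3 - <<'E'
from h import *
me()
a=r.grab_frame("scene")[130:430,180:580,::-1]
cv2.imwrite("pics/s5.png",cv2.resize(a,None,fx=1.8,fy=1.8))
E
```

```text
clock: 16.57
eef_pos: [567.1, -55.7, 292.5]
tcp_rot: [2.651, -0.003, -0.259]
contact_force: [0.5, -0.2, 0.1]
opening: -0.003
grasp_force: 0.0
clock: 16.82
eef_pos: [565.8, -55.9, 289.2]
tcp_rot: [2.648, 0.003, -0.259]
contact_force: [-0.3, 0.3, 0.2]
opening: -0.001
grasp_force: 0.0
case [ -0.4 -69.4 289.2] F [-0.4  0.2  0.2] 16.8167 -0.0008531800431066335 [ 0.16  0.32  1.63 -0.45  1.42  2.11]
```

View pics/s5.png

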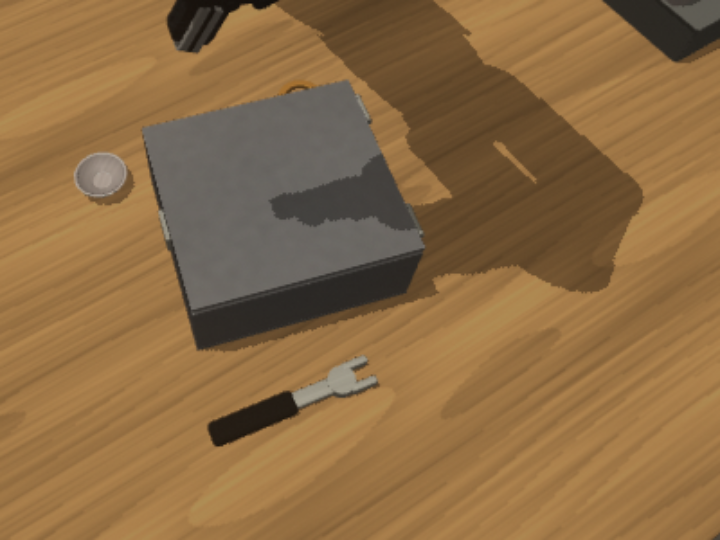

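The cover is shut flat on the case, with corners near (145,128), (350,82), (422,245) and (192,308). The cap, ring and spanner haven't moved, and the gripper is well clear.

```bash
python3 -c "
from rig import r
print(r.sign_off())"
```

```text
the job is handed in; nothing more can be done
None
```

The flap was pushed down to its stop, then the cover was closed gently to its stop; nothing around the case moved, the arm ended clear, and the job was handed in at about 17 s.

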